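# Snap the hand lamp into its sloping clip stand

## Task

Pick up the hand lamp lying on the microscope bench and snap it into the two spring clips of the sloping stand, with its lamp head at the upper end. Push it square to the slope until you feel both clips give way, then stop pushing (do not bear down on it) and let go. Leave the bottle, the dish and the tube rack where they are.

Things in the scene. Friction and masses are not known exactly. Their poses are not given: they have to be found in the camera images.
- lamp_mid (a point): Hand lamp (loose, 0.2 to 0.3 kg): centre of its black round barrel, diameter 28 mm, 140 mm long, with a square block at each end; grip it here. x runs along the barrel to the lamp head, z is up at the start. It lies on its square ends, barrel level, its axis 22 mm above the bench, the head on the side away from the robot.
- lamp_head (a point): Centre of the glass front of the lamp head: a square ribbed aluminium block, 44 x 44 mm and 34 mm long, on the +x end of the barrel (70 to 104 mm from lamp_mid).
- lamp_tail (a point): Centre of the end face of the black square end cap, 44 x 44 mm and 16 mm long, on the -x end of the barrel (70 to 86 mm from lamp_mid).
- clip: Pair of clips on the fixed sloping stand. Origin: where lamp_mid lies when home, 115 mm above the bench. x runs up the slope along the home barrel, away from the robot, 35 degrees above level; z is square to the slope, 35 degrees from vertical, leaning to the robot; push in along -z. Backing plate 160 x 66 mm, face at z = -28 mm. Middle free for fingers; lamp may sit up to 13 mm off in x.
- clip_low (a point): Centre of the barrel's seat in the lower clip, 50 mm down the slope from the origin of clip, same axes. Each black clip is 12 mm long in x: a fixed V seat below, and two spring jaws whose lips stand 22 mm apart (barrel 28 mm) at z = 10.5 mm, with flared mouths above, 45 mm across at z = 22 mm.
- clip_high (a point): Centre of the barrel's seat in the upper clip, 50 mm up the slope, built like the lower. The barrel meets the lips with its axis about 20 mm short of home; both clips together resist with a peak of about 10 to 20 N, then, from about 8 mm short, the jaws snap over the barrel and draw it home. Pushing on with over about 40 N once home (80 N summed over all contacts) is bearing down.
- bottle: Bystander: amber bottle, diameter 68 mm, 150 mm tall, origin at the centre of its underside.
- dish: Bystander: clear culture dish with lid, diameter 90 mm, 18 mm tall, origin at the centre of its underside; it stands between the lamp and the stand.
- tuberack: Bystander: white tube rack, 80 x 160 mm in x and y, 80 mm tall with its tubes, origin at the centre of its underside.
Not all that is in view belongs to the job. Leave any blue or yellow look-alike of the part that bears lamp_mid alone.

How it is judged:
By the outcome, as a careful person would: the job done as asked, in the order asked, and still so for the second after the job is handed in, with the robot touching nothing.
It also fails if it takes over 48 s, if anything falls off the work surface, if the arm or the gripper's body presses on something with over 40 N, if the wrist force passes 120 N, or if a joint passes its speed limit or range.

## Robot

A 7-joint arm with a two-finger parallel gripper is mounted at the origin on the work surface. World frame = base frame: x ahead of the robot, y to its left, z up, the work surface at z = 0. Lengths are in mm, angles in rad, forces in N, time in s.
With the tool pointing down it reaches from about 400 to 850 mm from the base axis. Payload 6.9 kg.
Tool frame: the origin (TCP) lies at the centre of the arm's flange, where the gripper is bolted on; the fingertips stand 173 mm ahead of it and the grasp point (between the pads) lies 155 mm ahead of it; z points along the fingers, y is the line along which they close (so a half turn about z gives the same grasp; the last joint's range is limited). The gripper opens to 85 mm and grips with 20 to 120 N. Pads are 22 mm wide; open, the fingers measure 114 mm over their backs; the gripper's body (76 mm by 85 mm) begins 54 mm behind the grasp point. The pads swing forward as they close: fully open they stand 13 mm farther back than shut.
Start: joints at [1.452, 0.507, -0.238, 1.5, 0.126, 1.149, -0.155], TCP at [139.29, -609.275, 404.675] pointing down, gripper open.
Joint ranges: [-3.08, 3.08], [-0.24, 2.05], [-1.43, 1.35], [0, 2.5], [-1.52, 4.66], [0.17, 1.96], [-2.89, 2.89]. Speed limits (rad/s): [2.39, 2.39, 3.14, 3.14, 3.14, 3.14, 3.14].

## Interface

Orientations are given as a unit quaternion [w, x, y, z].
In Python, from rig import ctrl, viewer, finish_job gives the robot as it stands.
- The arm moves only by the tool step_arm, never from a script. Its argument "series" is a list of rows, each an object of numbers: "dx", "dy", "dz": the shift along the tool's x, y, z in m; "ax", "ay", "az": the turn, a rotation vector about the tool's x, y, z in degrees. A call has 1 to 5 rows; each row shifts and turns the commanded pose from where the row before left it, along the tool's axes as they then stand; what a row does not reach is not made up. A row lasts 1/8 s, in which the tool goes at most 62.5 mm and 10.7 degrees, less where a joint would pass 70% of its speed; a pose out of reach is approached as far as the arm can. A call is refused whole if a number of a shift passes 0.0625 or a number of a turn 10.7, either way. A call with a gripper value outside its range is refused whole. "gripper" is the opening, from 0 (shut) to 1 (fully open), set as the call begins (left out, the last holds). The fingers move at their own pace and stop on an object; the grip force is fixed at half the most. Time passes only in rows, so rows that do not move let the fingers close. It gives the time, the measured TCP pose, the force, the opening and the grip force at its end, in the units of the state.
- ctrl.read_state(): the state, without advancing time (a new reading comes with each control period).
- viewer.grab_frame(name): name is "scene" or "side" or "wrist"; returns a dict with "color" (384x512x3 uint8, blue, green, red), "fx", "fy", "cx", "cy" (pixels), "extrinsics" (4x4, takes a point from world to camera coordinates). Camera axes: x right, y up, looking along -z (the intrinsics and any distortion apply to the point x, -y, -z); pixel columns grow to the right and rows downward; lengths in mm; the calibration is good to about 2 mm. A picture is of the moment at which its call begins. There is no depth.
- finish_job(): hands the job in; it is judged then, once.
The state is a dict: "time_s": time; "joint_positions": joint angles; "qd": joint speeds; "effort": joint torques, N m; "ee_pos": TCP position; "orientation": TCP orientation; "force": force on the tool from outside, world axes, zero at the start; "moment": the same for the moment, N m; "grip_width": finger opening in mm; "grasp_force": force on a finger pad.
Only numpy, scipy, OpenCV 4.12 (cv2) and the standard library are available. Lean on these libraries where they do the work, as an engineer would, in place of code of your own. Each camera call takes 0.05 s, during which the arm holds its last target. There are 200 camera calls.

## Working session

There is one attempt and no reset: what is moved stays moved. The work goes in short steps, Python scripts to look and compute and a tool call to move; the robot and the scene stay as the last step left them, time stands still between calls to the robot, and variables do not carry over. Pictures are saved under pics/ and viewed, at most 10 in all, crops included, and the job is handed in when it is done.

Besides the shell and the picture viewer there is one more tool, called after ">>>" by a JSON object that holds its "api" and its "payload", one argument or row to a line. step_arm: Moves the arm, as the interface text tells. Its arguments: {"type":"object","properties":{"series":{"type":"array"},"gripper":{"type":"number"}},"required":["series"]}

```bash
ls; mkdir -p pics
python3 - <<'E'
from rig import ctrl, viewer
import cv2,pickle,numpy as np
fr={}
for n in ["scene","side","wrist"]:
    f=viewer.grab_frame(n); fr[n]=f; cv2.imwrite(f"pics/{n}0.png",f["color"])
    print(n,f["fx"],f["fy"],f["cx"],f["cy"],[k for k in f]); print(np.round(f["extrinsics"],3).tolist())
pickle.dump(fr,open("fr0.pkl","wb"))
print(ctrl.read_state())
E
```

```text
pics
scene 368.80048892236425 368.80048892236425 258.0988735841696 193.78809853919526 ['color', 'fx', 'fy', 'cx', 'cy', 'extrinsics']
[[-0.482, 0.876, 0.02, 361.995], [-0.503, -0.295, 0.812, 149.499], [0.717, 0.382, 0.583, -1210.187], [0.0, 0.0, 0.0, 1.0]]
side 442.0669552477491 442.0669552477491 248.6129279346098 183.98617838671876 ['color', 'fx', 'fy', 'cx', 'cy', 'extrinsics']
[[-0.996, -0.093, 0.005, 522.182], [0.07, -0.717, 0.694, -166.281], [-0.061, 0.691, 0.72, -949.075], [0.0, 0.0, 0.0, 1.0]]
wrist 281.6138729164672 281.6138729164672 256.38268541004015 192.2362868965994 ['color', 'fx', 'fy', 'cx', 'cy', 'extrinsics']
[[0.223, -0.975, -0.002, -623.311], [0.931, 0.213, -0.296, 38.257], [0.289, 0.064, 0.955, -380.115], [0.0, 0.0, 0.0, 1.0]]
{'time_s': 0.15, 'joint_positions': array([ 1.45149049,  0.50818533, -0.23753387,  1.50089339,  0.12570831,
        1.14890993, -0.15480522]), 'qd': array([-0.00066911, -0.00431343, -0.00168222, -0.00350238, -0.00039325,
       -0.00176424,  0.00118824]), 'effort': array([-3.05424939e-03, -6.21013498e+01, -2.18965374e+00, -2.49836576e+01,
        1.26585684e-02,  9.20606690e-03,  3.95511762e-06]), 'ee_pos': array([ 139.22624454, -609.15551294,  404.00715168]), 'orientation': array([-6.97937913e-04,  9.93689418e-01,  1.12164369e-01, -9.38559888e-05]), 'force': array([-0.17642688, -0.80409099,  0.97671302]), 'moment': array([ 0.03121527,  0.02827895, -0.01696331]), 'grasp_force': 0.0, 'grip_width': 85.13597077224888}
```

View pics/scene0.png

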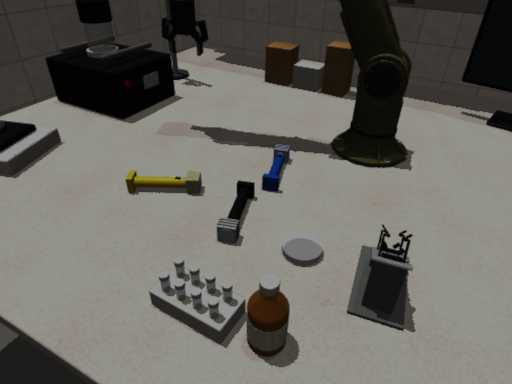

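View pics/side0.png

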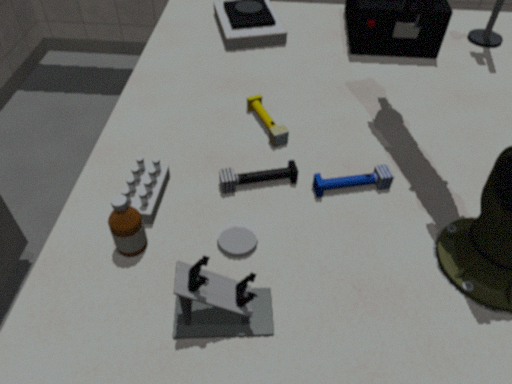

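Three candidate lamps in the scene view: yellow (164,183), blue (277,167) and black with an aluminium head (237,211; side view 259,177). Only the black one fits, since its barrel is black and its ribbed aluminium head is away from the robot. The stand is at side (222,295), and the dish at (238,241) lies between the two. I'll confirm in an enlarged crop.

```bash
cat > h.py <<'E'
import numpy as np,cv2,pickle
def ray(f,u,v):
    E=np.array(f["extrinsics"]);R=E[:3,:3];o=-R.T@E[:3,3]
    d=R.T@np.array([(u-f["cx"])/f["fx"],-(v-f["cy"])/f["fy"],-1.0]);return o,d/np.linalg.norm(d)
def plane(f,u,v,z):
    o,d=ray(f,u,v);return o+d*(z-o[2])/d[2]
def tri(obs):
    A=np.zeros((3,3));b=np.zeros(3);rs=[ray(*o) for o in obs]
    for o,d in rs:
        P=np.eye(3)-np.outer(d,d);A+=P;b+=P@o
    p=np.linalg.solve(A,b);return p,[np.linalg.norm((np.eye(3)-np.outer(d,d))@(p-o)) for o,d in rs]
def proj(f,p):
    c=np.array(f["extrinsics"])@np.append(p,1);return np.array([f["cx"]+f["fx"]*c[0]/-c[2],f["cy"]-f["fy"]*c[1]/-c[2]])
E
python3 - <<'E'
from h import *
fr=pickle.load(open("fr0.pkl","rb"))
a=cv2.resize(fr["side"]["color"][150:350,160:310],None,fx=3,fy=3,interpolation=cv2.INTER_CUBIC)
b=cv2.resize(fr["scene"]["color"][170:330,210:420][:, :],None,fx=2.2,fy=2.2,interpolation=cv2.INTER_CUBIC)
b=cv2.resize(fr["scene"]["color"][215:330,340:420],None,fx=4,fy=4,interpolation=cv2.INTER_CUBIC)
o=np.zeros((600,770,3),np.uint8);o[:600,:450]=a;o[:460,450:770]=b
cv2.imwrite("pics/crop1.png",o)
for n,p in dict(head=(228,181),tail=(293,171)).items(): print(n,plane(fr["side"],*p,22))
print(tri([(fr["side"],228,181),(fr["scene"],229,229)]),tri([(fr["side"],293,171),(fr["scene"],246,189)]))
E
```

```text
head [ 590.4918506  -162.95869468   22.        ]
tail [ 432.88295644 -213.58256895   22.        ]
(array([ 590.27902401, -163.65755918,   22.6692699 ]), [np.float64(0.9905898732721871), np.float64(0.9905898732722059)]) (array([ 433.02772742, -211.94465498,   22.99475133]), [np.float64(0.43312815739788213), np.float64(0.43312815739781607)])
```

View pics/crop1.png

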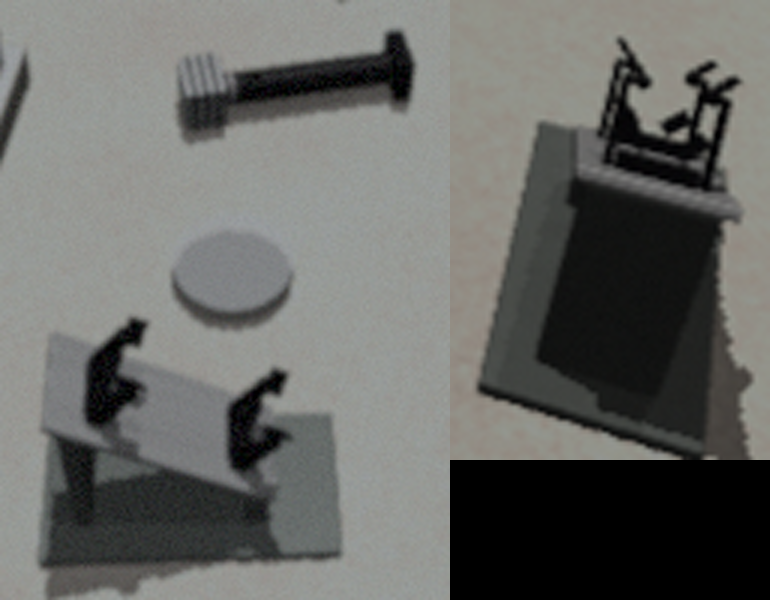

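View pics/wrist0.png

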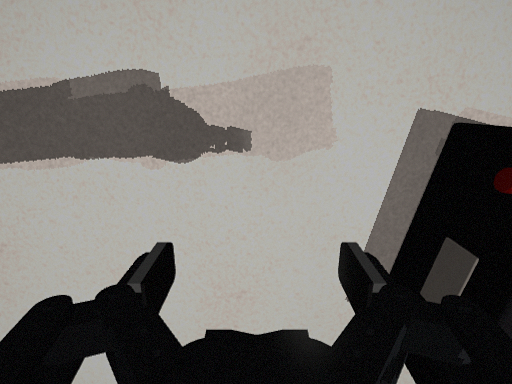

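The crop confirms the black-barrelled lamp with the ribbed grey head. In the plate's side view, the upper corners are at (176,261) and (174,293) and the low near corner at (251,315). The wrist view is not yet useful. Next: locate the stand.

Run:
```python
from h import *
fr=pickle.load(open("fr0.pkl","rb"));S,C=fr["side"],fr["scene"]
A=plane(S,176,261,138);B=plane(S,174,292.5,138);D=plane(S,250,315,46)
print("up corners",A,B,np.linalg.norm(A-B),"low",D,np.linalg.norm(D-B))
print("scene proj",proj(C,A),proj(C,B),proj(C,D),"exp ~(372,252),(412,265)")
c=.5*(A+B); x=(B-D);x/=np.linalg.norm(x);print("x slope",np.degrees(np.arcsin(x[2])),np.degrees(np.arctan2(x[1],x[0])), "edge yaw",np.degrees(np.arctan2((A-B)[1],(A-B)[0]))-90)
# base corners z~0..10
cs=[(149+24.5,339),(0,0)]
for uv in [(173.5,335),(273,333),(270,288)]: print("base",plane(S,*uv,5))
for yw in [np.radians(v) for v in (-5,0,5,10)]:
    X=np.array([np.cos(.611)*np.cos(yw),np.cos(.611)*np.sin(yw),np.sin(.611)]);Y=np.array([-np.sin(yw),np.cos(yw),0]);Z=np.cross(X,Y)
    o=c-80*X+28*Z
    print(np.degrees(yw),o,[proj(S,o+a*X+b*Y-28*Z).round() for a in(80,-80) for b in (33,-33)],[proj(S,o+a*X+b*Y+22*Z).round() for a in(50,-50) for b in (22,-22)],"scene",[proj(C,o+50*X+b*Y+22*Z).round() for b in (22,-22)])
for uv,z in [((238,240),18),((131,248),0)]: print(plane(S,*uv,z))
# rack
print(plane(S,150,190,40))
```

```text
up corners [639.71551593 154.35209207 138.        ] [630.11841639 216.30242909 138.        ] 62.689301929775546 low [503.68718851 197.05390075  46.        ] 157.54161744586656
scene proj [373.54164859 257.47505175] [413.28606476 267.60484141] [402.64581294 255.31749235] exp ~(372,252),(412,265)
x slope 35.73044742682804 8.65652523068776 edge yaw -171.1939659840844
base [644.00494417 229.72206926   5.        ]
base [459.04085631 208.07616359   5.        ]
base [470.36104811 113.11724677   5.        ]
-5.0 [553.63822748 192.4382288  115.03914701] [array([169., 293.]), array([180., 260.]), array([246., 332.]), array([253., 299.])] [array([201., 285.]), array([207., 263.]), array([250., 311.]), array([254., 288.])] scene [array([419., 239.]), array([393., 229.])]
0.0 [553.32775591 185.32726058 115.03914701] [array([171., 293.]), array([179., 260.]), array([249., 326.]), array([252., 293.])] [array([203., 283.]), array([207., 260.]), array([252., 304.]), array([254., 282.])] scene [array([417., 237.]), array([390., 228.])]
5.0 [553.63822748 178.21629236 115.03914701] [array([173., 293.]), array([177., 260.]), array([251., 320.]), array([251., 288.])] [array([204., 280.]), array([206., 258.]), array([253., 298.]), array([253., 276.])] scene [array([414., 236.]), array([387., 228.])]
10.0 [554.56727934 171.15944291 115.03914701] [array([174., 293.]), array([176., 260.]), array([252., 314.]), array([249., 283.])] [array([205., 278.]), array([205., 256.]), array([254., 292.]), array([252., 271.])] scene [array([411., 234.]), array([384., 228.])]
[546.90482239   9.32178656  18.        ]
[779.66584966  40.22584626   0.        ]
[765.82790349 -98.52243862  40.        ]
```

Stand: clip origin ≈ (554,173,115), yaw ≈ 8.7° (slope 35.7° and plate 157×63 mm agree with the given sizes). Lamp_mid ≈ (507,-189,22), yaw ≈ 17°. Moving above the lamp.

>>> {"api": "step_arm", "payload": {
  "series": [
    {"dx": 0.045, "dy": -0.033},
    {"dx": 0.045, "dy": -0.033},
    {"dx": 0.045, "dy": -0.033},
    {"dx": 0.045, "dy": -0.033},
    {"dx": 0.045, "dy": -0.033}
  ],
  "gripper": 1
}}

```text
invalid input at $.series[0]: expected keys dx, dy, dz, ax, ay, az
```

>>> {"api": "step_arm", "payload": {
  "series": [
    {"dx": 0.045, "dy": -0.033, "dz": 0.015},
    {"dx": 0.045, "dy": -0.033, "dz": 0.015},
    {"dx": 0.045, "dy": -0.033, "dz": 0.015},
    {"dx": 0.045, "dy": -0.033, "dz": 0.015},
    {"az": -4.2}
  ]
}}

```text
invalid input at $.series[0]: expected keys dx, dy, dz, ax, ay, az
```

>>> {"api": "step_arm", "payload": {
  "series": [
    {"dx": 0.045, "dy": -0.033, "dz": 0, "ax": 0, "ay": 0, "az": 0},
    {"dx": 0.045, "dy": -0.033, "dz": 0, "ax": 0, "ay": 0, "az": 0},
    {"dx": 0.045, "dy": -0.033, "dz": 0, "ax": 0, "ay": 0, "az": 0},
    {"dx": 0.045, "dy": -0.033, "dz": 0, "ax": 0, "ay": 0, "az": 0},
    {"dx": 0.045, "dy": -0.033, "dz": 0, "ax": 0, "ay": 0, "az": 0}
  ],
  "gripper": 1
}}

```text
time_s: 0.78
ee_pos: [322.7, -396.7, 404.6]
orientation: [-0.0, 0.994, 0.112, -0.0]
force: [1.4, -0.0, -0.7]
grip_width: 85.3
grasp_force: 0.0
```

>>> {"api": "step_arm", "payload": {
  "series": [
    {"dx": 0.045, "dy": -0.033, "dz": 0.015, "ax": 0, "ay": 0, "az": 0},
    {"dx": 0.045, "dy": -0.033, "dz": 0.015, "ax": 0, "ay": 0, "az": 0},
    {"dx": 0.045, "dy": -0.033, "dz": 0.015, "ax": 0, "ay": 0, "az": 0},
    {"dx": 0.045, "dy": -0.033, "dz": 0.015, "ax": 0, "ay": 0, "az": 0},
    {"dx": 0, "dy": 0, "dz": 0, "ax": 0, "ay": 0, "az": -4.2}
  ]
}}

```text
time_s: 1.4
ee_pos: [470.6, -224.5, 343.7]
orientation: [-0.002, 0.988, 0.153, 0.0]
force: [-0.9, -0.3, 0.7]
grip_width: 85.4
grasp_force: 0.0
```

Run:
```python
from h import *
from rig import ctrl,viewer
f=viewer.grab_frame("wrist");pickle.dump(f,open("w1.pkl","wb"));cv2.imwrite("pics/w1.png",f["color"])
s=ctrl.read_state();print({k:np.round(s[k],3) for k in("time_s","ee_pos","orientation","joint_positions","qd")})
print(ray(f,256,192),[proj(f,p) for p in([507,-189,22],[590,-164,22],[433,-212,22])])
```

```text
{'time_s': np.float64(1.45), 'ee_pos': array([ 469.271, -226.861,  343.934]), 'orientation': array([-0.001,  0.988,  0.154, -0.   ]), 'joint_positions': array([ 0.66 ,  0.421, -0.367,  1.859,  0.187,  0.896, -1.057]), 'qd': array([ 0.043, -0.014,  0.054,  0.001, -0.005,  0.005, -0.075])}
(array([ 542.84774289, -200.69006191,  312.93086051]), array([-0.28185946, -0.08476301, -0.95570418])) [array([235.78292759, 136.69462707]), array([235.20698171,  42.07972861]), array([236.83569665, 208.0627702 ])]
```

View pics/w1.png

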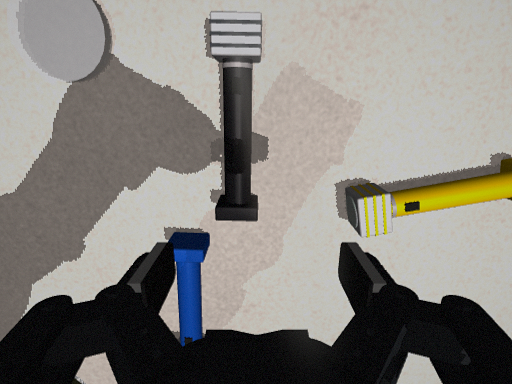

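Wrist view: black lamp nearly vertical, barrel centre at column ~237. The head/barrel edge is at row ~58 and the barrel/tail edge at row ~196. Blue and yellow look-alikes are clear to the sides.

Run:
```python
from h import *
f=pickle.load(open("w1.pkl","rb"))
a=plane(f,236.5,58,44);b=plane(f,237,196,44);print(a,b,np.linalg.norm(a-b),(a+b)/2,np.degrees(np.arctan2((a-b)[1],(a-b)[0])))
a=plane(f,237.5,80,22);b=plane(f,238,180,22);print("axis yaw",np.degrees(np.arctan2((a-b)[1],(a-b)[0])),a,b)
hc=[plane(f,211,12,44),plane(f,262,12,44),plane(f,211,57,44),plane(f,261,57,44)];print(np.array(hc),np.mean(hc,0))
from scipy.spatial.transform import Rotation as R
q=np.array([-0.001,.988,.154,0]);M=R.from_quat(q[[1,2,3,0]]).as_matrix();t=np.array([469.3,-226.9,343.9])
print("tool x yaw",np.degrees(np.arctan2(M[1,0],M[0,0])))
```

```text
[ 574.81145911 -171.36405833   44.        ] [ 453.72811319 -207.64387854   44.        ] 126.40174845506428 [ 514.26978615 -189.50396843   44.        ] 16.679627042705683
axis yaw 16.819538139927623 [ 559.1783522  -175.35779761   22.        ] [ 463.97354778 -204.13725105   22.        ]
[[ 601.97711864 -141.14184409   44.        ]
 [ 614.84543529 -181.72976612   44.        ]
 [ 568.85128289 -149.96945873   44.        ]
 [ 582.02814866 -191.46711941   44.        ]] [ 591.92549637 -166.07704709   44.        ]
tool x yaw 17.718841197855806
```

>>> {"api": "step_arm", "payload": {
  "series": [
    {"dx": 0.048, "dy": -0.022, "dz": 0, "ax": 0, "ay": 0, "az": 0.9},
    {"dx": 0, "dy": 0, "dz": 0.04, "ax": 0, "ay": 0, "az": 0},
    {"dx": 0, "dy": 0, "dz": 0.04, "ax": 0, "ay": 0, "az": 0},
    {"dx": 0, "dy": 0, "dz": 0.03, "ax": 0, "ay": 0, "az": 0},
    {"dx": 0, "dy": 0, "dz": 0, "ax": 0, "ay": 0, "az": 0}
  ]
}}

```text
time_s: 2.08
ee_pos: [506.2, -194.8, 232.9]
orientation: [-0.001, 0.99, 0.14, -0.002]
force: [0.2, -0.1, -0.5]
grip_width: 85.5
grasp_force: 0.0
```

Run:
```python
from h import *
from rig import ctrl,viewer
f=viewer.grab_frame("wrist");cv2.imwrite("pics/w2.png",f["color"])
s=ctrl.read_state();print({k:np.round(s[k],3) for k in("time_s","ee_pos","orientation","joint_positions","force")})
print([proj(f,p) for p in([508,-191,36],[591.5,-166,44])])
```

```text
{'time_s': np.float64(2.125), 'ee_pos': array([ 506.956, -194.843,  234.396]), 'orientation': array([-0.   ,  0.99 ,  0.14 , -0.001]), 'joint_positions': array([ 0.524,  0.592, -0.307,  1.925,  0.276,  0.668, -1.243]), 'force': array([ 0.055, -0.611,  0.145])}
[array([253.36430717, 223.57559059]), array([250.86724835,  75.41957815])]
```

View pics/w2.png

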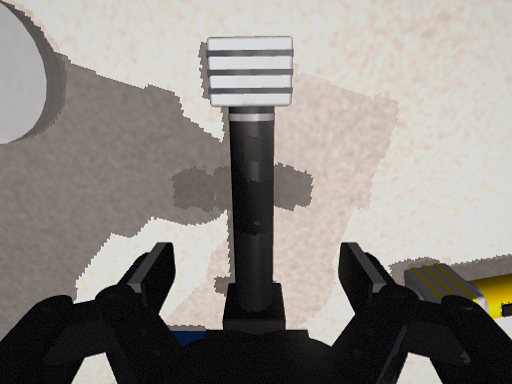

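Lamp centred between the fingers (head at (251,71) as predicted, barrel column 252); the yellow head is clear by over 20 mm. Descending and gripping.

>>> {"api": "step_arm", "payload": {
  "series": [
    {"dx": 0.002, "dy": -0.003, "dz": 0.025, "ax": 0, "ay": 0, "az": -0.5},
    {"dx": 0, "dy": 0, "dz": 0.02, "ax": 0, "ay": 0, "az": 0},
    {"dx": 0, "dy": 0, "dz": 0.012, "ax": 0, "ay": 0, "az": 0},
    {"dx": 0, "dy": 0, "dz": 0, "ax": 0, "ay": 0, "az": 0}
  ]
}}

```text
time_s: 2.62
ee_pos: [508.5, -191.2, 178.1]
orientation: [0.0, 0.989, 0.145, 0.0]
force: [0.6, 0.9, 0.4]
grip_width: 85.6
grasp_force: 0.0
```

>>> {"api": "step_arm", "payload": {
  "series": [
    {"dx": 0, "dy": 0, "dz": 0, "ax": 0, "ay": 0, "az": 0},
    {"dx": 0, "dy": 0, "dz": 0, "ax": 0, "ay": 0, "az": 0},
    {"dx": 0, "dy": 0, "dz": 0, "ax": 0, "ay": 0, "az": 0},
    {"dx": 0, "dy": 0, "dz": 0, "ax": 0, "ay": 0, "az": 0},
    {"dx": 0, "dy": 0, "dz": 0, "ax": 0, "ay": 0, "az": 0}
  ],
  "gripper": 0
}}

```text
time_s: 3.25
ee_pos: [508.5, -191.0, 178.4]
orientation: [0.0, 0.989, 0.145, 0.0]
force: [-1.2, 0.8, 5.0]
grip_width: 26.3
grasp_force: 58.6
```

>>> {"api": "step_arm", "payload": {
  "series": [
    {"dx": 0, "dy": 0, "dz": 0, "ax": 0, "ay": 0, "az": 0},
    {"dx": 0, "dy": 0, "dz": 0, "ax": 0, "ay": 0, "az": 0},
    {"dx": 0, "dy": 0, "dz": 0, "ax": 0, "ay": 0, "az": 0}
  ]
}}

```text
time_s: 3.62
ee_pos: [508.5, -190.9, 178.3]
orientation: [0.0, 0.989, 0.145, 0.0]
force: [-1.9, 0.6, 6.3]
grip_width: 26.4
grasp_force: 58.6
```

Held (opening 26 mm, 59 N). Lifting, carrying over, then turning toward the slope.

>>> {"api": "step_arm", "payload": {
  "series": [
    {"dx": 0, "dy": 0, "dz": -0.03, "ax": 0, "ay": 0, "az": 0},
    {"dx": 0, "dy": 0, "dz": -0.045, "ax": 0, "ay": 0, "az": 0},
    {"dx": 0, "dy": 0, "dz": -0.045, "ax": 0, "ay": 0, "az": 0},
    {"dx": 0, "dy": 0, "dz": -0.045, "ax": 0, "ay": 0, "az": 0},
    {"dx": 0, "dy": -0.02, "dz": -0.01, "ax": 0, "ay": 0, "az": 0}
  ]
}}

```text
time_s: 4.25
ee_pos: [503.0, -172.6, 355.1]
orientation: [0.001, 0.99, 0.144, 0.002]
force: [-0.0, 0.0, -2.9]
grip_width: 26.4
grasp_force: 59.8
```

>>> {"api": "step_arm", "payload": {
  "series": [
    {"dx": 0, "dy": -0.04, "dz": 0, "ax": 0, "ay": 0, "az": 0},
    {"dx": 0, "dy": -0.045, "dz": 0, "ax": 0, "ay": 0, "az": 0},
    {"dx": 0, "dy": -0.045, "dz": 0, "ax": 0, "ay": 0, "az": 0},
    {"dx": 0, "dy": -0.045, "dz": 0, "ax": 0, "ay": 0, "az": 0},
    {"dx": 0, "dy": -0.045, "dz": 0, "ax": 0, "ay": 0, "az": 0}
  ]
}}

```text
time_s: 4.88
ee_pos: [437.8, 40.9, 351.6]
orientation: [-0.0, 0.989, 0.145, -0.001]
force: [0.9, -0.2, -2.5]
grip_width: 26.3
grasp_force: 59.8
```

>>> {"api": "step_arm", "payload": {
  "series": [
    {"dx": 0.004, "dy": -0.045, "dz": 0, "ax": 0, "ay": 0, "az": 2},
    {"dx": 0.004, "dy": -0.04, "dz": 0, "ax": 0, "ay": 0, "az": 2},
    {"dx": 0.004, "dy": -0.03, "dz": 0, "ax": 0, "ay": 0, "az": 2},
    {"dx": 0, "dy": 0, "dz": 0, "ax": 0, "ay": 0, "az": 2},
    {"dx": 0, "dy": 0, "dz": 0, "ax": 0, "ay": 8, "az": 0}
  ]
}}

```text
time_s: 5.5
ee_pos: [421.2, 152.9, 351.3]
orientation: [-0.005, 0.995, 0.075, 0.069]
force: [0.3, -1.5, -3.2]
grip_width: 26.4
grasp_force: 59.7
```

```bash
cat >> h.py <<'E'
from scipy.spatial.transform import Rotation as Rot
def show():
    from rig import ctrl
    s=ctrl.read_state();print({k:np.round(s[k],3).tolist() for k in("time_s","ee_pos","orientation","joint_positions","force","moment","grip_width")})
    M=Rot.from_quat(np.array(s["orientation"])[[1,2,3,0]]).as_matrix();return np.array(s["ee_pos"]),M
def clip(o=(554.3,173,115),yaw=8.7):
    X,Y,Z=Rot.from_euler("ZY",[yaw,-35],degrees=True).as_matrix().T
    return np.array(o,float),X,Y,Z
def togo(t,M,h,o=(554.3,173,115),yaw=8.7,L=156.3):
    o,X,Y,Z=clip(o,yaw);T=np.c_[X,-Y,-Z]
    print("turn (tool, deg)",np.degrees(Rot.from_matrix(M.T@T).as_rotvec()).round(2),"shift in final tool axes mm",(T.T@(o+(L+h)*Z-t)).round(1), "now axes",(M.T@(o+(L+h)*Z-t)).round(1))
E
python3 -c "
from h import *
t,M=show();togo(t,M,80)"
```

```text
{'time_s': 5.5, 'ee_pos': [421.188, 152.932, 351.269], 'orientation': [-0.005, 0.995, 0.075, 0.069], 'joint_positions': [-0.091, 0.277, -0.418, 2.08, 0.248, 0.69, -2.09], 'force': [0.286, -1.539, -3.242], 'moment': [-0.121, 0.154, 0.002], 'grip_width': 26.433}
turn (tool, deg) [ 0.03 27.06 -0.04] shift in final tool axes mm [-25.2   0.3  34.5] now axes [-6.8  0.3 42.2]
```

>>> {"api": "step_arm", "payload": {
  "series": [
    {"dx": 0, "dy": 0, "dz": 0, "ax": 0, "ay": 9, "az": 0},
    {"dx": 0, "dy": 0, "dz": 0, "ax": 0, "ay": 9, "az": 0},
    {"dx": 0, "dy": 0, "dz": 0, "ax": 0, "ay": 9, "az": 0},
    {"dx": 0, "dy": 0, "dz": 0, "ax": 0, "ay": 0, "az": 0}
  ]
}}

```text
time_s: 6.0
ee_pos: [423.7, 152.3, 355.1]
orientation: [-0.013, 0.959, 0.072, 0.273]
force: [-0.0, -0.3, -2.5]
grip_width: 26.3
grasp_force: 59.7
```

Run:
```python
from h import *
from rig import viewer
for n in("side","scene","wrist"):
    f=viewer.grab_frame(n);pickle.dump(f,open(f"{n}3.pkl","wb"));cv2.imwrite(f"pics/{n}3.png",f["color"])
t,M=show();togo(t,M,80);togo(t,M,60)
```

```text
{'time_s': 6.15, 'ee_pos': [424.98, 152.045, 355.41], 'orientation': [-0.014, 0.959, 0.07, 0.273], 'joint_positions': [-0.463, 0.201, -0.01, 2.26, 0.875, 0.239, -2.709], 'force': [0.434, 0.083, -2.729], 'moment': [-0.096, 0.803, -0.0], 'grip_width': 26.356}
turn (tool, deg) [ 0.86  3.32 -0.05] shift in final tool axes mm [-30.6  -1.2  35.8] now axes [-28.5  -1.7  37.5]
turn (tool, deg) [ 0.86  3.32 -0.05] shift in final tool axes mm [-30.6  -1.2  55.8] now axes [-27.3  -2.   57.4]
```

View pics/wrist3.png

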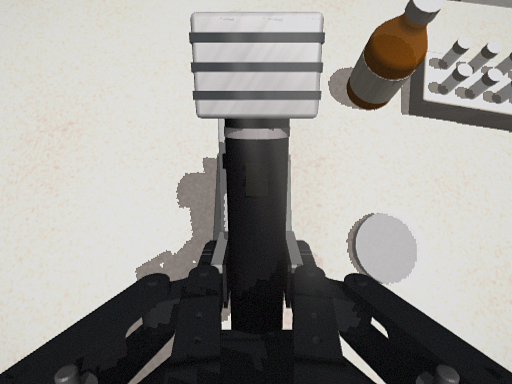

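The wrist view shows the lamp held straight: head at (257,65), barrel column 257. Bottle, rack and dish are untouched. The turn fell 3.3° short, with joint 6 near its lower limit, so I'm trying the rest in smaller steps while moving in.

>>> {"api": "step_arm", "payload": {
  "series": [
    {"dx": -0.009, "dy": 0, "dz": 0.018, "ax": 0.3, "ay": 0.8, "az": 0},
    {"dx": -0.009, "dy": -0.001, "dz": 0.018, "ax": 0.3, "ay": 0.8, "az": 0},
    {"dx": -0.009, "dy": 0, "dz": 0.018, "ax": 0.3, "ay": 0.8, "az": 0},
    {"dx": 0, "dy": 0, "dz": 0, "ax": 0, "ay": 0.8, "az": 0},
    {"dx": 0, "dy": 0, "dz": 0, "ax": 0, "ay": 0, "az": 0}
  ]
}}

```text
time_s: 6.78
ee_pos: [446.5, 157.9, 334.4]
orientation: [-0.018, 0.958, 0.072, 0.276]
force: [0.3, 0.4, -2.3]
grip_width: 26.3
grasp_force: 60.1
```

```bash
python3 -c "
from h import *
t,M=show();togo(t,M,60)"
```

```text
{'time_s': 6.775, 'ee_pos': [446.494, 157.935, 334.429], 'orientation': [-0.018, 0.958, 0.072, 0.276], 'joint_positions': [-0.491, 0.268, 0.043, 2.25, 1.063, 0.176, -2.887], 'force': [0.28, 0.39, -2.308], 'moment': [-0.102, 0.833, -0.001], 'grip_width': 26.306}
turn (tool, deg) [0.39 2.86 0.06] shift in final tool axes mm [-36.7   1.4  25.9] now axes [-35.4   1.2  27.7]
```

Joints 6 and 7 are at their limits with this grasp, so I'll set the lamp back where it lay. I'll regrasp with the tool leaned 18° back toward the robot (still closing across the barrel), which makes the placing pose only 17° from vertical.

>>> {"api": "step_arm", "payload": {
  "series": [
    {"dx": 0, "dy": 0, "dz": -0.02, "ax": 0, "ay": -6, "az": 0},
    {"dx": 0, "dy": 0, "dz": -0.02, "ax": 0, "ay": -8, "az": 0},
    {"dx": 0, "dy": 0, "dz": -0.01, "ax": 0, "ay": -8, "az": 0},
    {"dx": 0, "dy": 0.02, "dz": 0, "ax": 0, "ay": -8, "az": 0},
    {"dx": 0, "dy": 0.04, "dz": 0, "ax": 0, "ay": -2, "az": 0}
  ]
}}

```text
time_s: 7.4
ee_pos: [439.1, 94.7, 371.6]
orientation: [0.005, 0.997, 0.071, 0.03]
force: [1.1, -0.2, -2.5]
grip_width: 26.3
grasp_force: 60.1
```

```bash
cat >> h.py <<'E'
def togo2(t,M,p,yaw,pitch=0):
    # tool x yaw, tool z tilted outward by pitch deg from down
    T=Rot.from_euler("ZY",[yaw,-pitch],degrees=True).as_matrix()@np.diag([1,-1,-1])
    p=np.array(p,float);print("turn",np.degrees(Rot.from_matrix(M.T@T).as_rotvec()).round(2),"shift now",(M.T@(p-t)).round(1),"final axes",(T.T@(p-t)).round(1))
E
python3 -c "
from h import *
t,M=show();togo2(t,M,(508,-191,340),16.8)"
```

```text
{'time_s': 7.4, 'ee_pos': [439.095, 94.693, 371.574], 'orientation': [0.005, 0.997, 0.071, 0.03], 'joint_positions': [0.132, 0.281, -0.526, 2.012, 0.226, 0.843, -1.948], 'force': [1.067, -0.176, -2.475], 'moment': [-0.082, 0.0, 0.003], 'grip_width': 26.318}
turn [ 1.12 -3.33 -8.66] shift now [ 25.7 292.   37.6] final axes [-16.6 293.4  31.6]
```

>>> {"api": "step_arm", "payload": {
  "series": [
    {"dx": 0, "dy": 0, "dz": 0, "ax": 1.1, "ay": -3.3, "az": -8.7},
    {"dx": -0.003, "dy": 0.045, "dz": 0, "ax": 0, "ay": 0, "az": 0},
    {"dx": -0.003, "dy": 0.05, "dz": 0, "ax": 0, "ay": 0, "az": 0},
    {"dx": -0.003, "dy": 0.05, "dz": 0, "ax": 0, "ay": 0, "az": 0},
    {"dx": -0.003, "dy": 0.05, "dz": 0, "ax": 0, "ay": 0, "az": 0}
  ]
}}

```text
time_s: 8.02
ee_pos: [483.4, -97.5, 372.0]
orientation: [0.001, 0.989, 0.145, 0.001]
force: [0.9, -0.2, -2.4]
grip_width: 26.1
grasp_force: 60.2
```

>>> {"api": "step_arm", "payload": {
  "series": [
    {"dx": -0.003, "dy": 0.05, "dz": 0.03, "ax": 0, "ay": 0, "az": 0},
    {"dx": -0.002, "dy": 0.045, "dz": 0.03, "ax": 0, "ay": 0, "az": 0},
    {"dx": 0, "dy": 0, "dz": 0.03, "ax": 0, "ay": 0, "az": 0},
    {"dx": 0, "dy": 0, "dz": 0.03, "ax": 0, "ay": 0, "az": 0},
    {"dx": 0, "dy": 0, "dz": 0, "ax": 0, "ay": 0, "az": 0}
  ]
}}

```text
time_s: 8.65
ee_pos: [505.3, -188.7, 250.3]
orientation: [0.0, 0.989, 0.145, -0.001]
force: [0.3, -0.7, -1.4]
grip_width: 26.4
grasp_force: 60.2
```

```bash
python3 -c "
from h import *
t,M=show();togo2(t,M,(508,-191,182),16.8)"
```

```text
{'time_s': 8.65, 'ee_pos': [505.274, -188.703, 250.276], 'orientation': [0.0, 0.989, 0.145, -0.001], 'joint_positions': [0.582, 0.575, -0.41, 1.92, 0.339, 0.716, -1.308], 'force': [0.333, -0.702, -1.409], 'moment': [-0.018, 0.02, 0.016], 'grip_width': 26.447}
turn [ 0.03  0.12 -0.1 ] shift now [ 2.1  2.9 68.3] final axes [ 1.9  3.  68.3]
```

>>> {"api": "step_arm", "payload": {
  "series": [
    {"dx": 0.002, "dy": 0.003, "dz": 0.03, "ax": 0, "ay": 0, "az": 0},
    {"dx": 0, "dy": 0, "dz": 0.025, "ax": 0, "ay": 0, "az": 0},
    {"dx": 0, "dy": 0, "dz": 0.011, "ax": 0, "ay": 0, "az": 0},
    {"dx": 0, "dy": 0, "dz": 0.004, "ax": 0, "ay": 0, "az": 0},
    {"dx": 0, "dy": 0, "dz": 0, "ax": 0, "ay": 0, "az": 0}
  ]
}}

```text
time_s: 9.28
ee_pos: [509.3, -191.4, 182.5]
orientation: [0.002, 0.989, 0.145, 0.001]
force: [0.4, 0.1, -2.4]
grip_width: 26.0
grasp_force: 60.3
```

```bash
python3 -c "
from h import *
t,M=show()"
```

```text
{'time_s': 9.275, 'ee_pos': [509.345, -191.364, 182.519], 'orientation': [0.002, 0.989, 0.145, 0.001], 'joint_positions': [0.537, 0.678, -0.346, 1.962, 0.412, 0.566, -1.368], 'force': [0.38, 0.139, -2.375], 'moment': [-0.006, 0.002, -0.05], 'grip_width': 26.039}
```

>>> {"api": "step_arm", "payload": {
  "series": [
    {"dx": 0, "dy": 0, "dz": 0.002, "ax": 0, "ay": 0, "az": 0},
    {"dx": 0, "dy": 0, "dz": 0.0015, "ax": 0, "ay": 0, "az": 0},
    {"dx": 0, "dy": 0, "dz": 0, "ax": 0, "ay": 0, "az": 0}
  ]
}}

```text
time_s: 9.65
ee_pos: [509.1, -191.5, 178.5]
orientation: [0.002, 0.989, 0.145, 0.001]
force: [-0.2, -0.1, -1.1]
grip_width: 26.5
grasp_force: 60.6
```

>>> {"api": "step_arm", "payload": {
  "series": [
    {"dx": 0, "dy": 0, "dz": 0, "ax": 0, "ay": 0, "az": 0},
    {"dx": 0, "dy": 0, "dz": 0, "ax": 0, "ay": 0, "az": 0},
    {"dx": 0, "dy": 0, "dz": 0, "ax": 0, "ay": 0, "az": 0},
    {"dx": 0, "dy": 0, "dz": 0, "ax": 0, "ay": 0, "az": 0},
    {"dx": 0, "dy": 0, "dz": -0.03, "ax": 0, "ay": 0, "az": 0}
  ],
  "gripper": 1
}}

```text
time_s: 10.28
ee_pos: [508.2, -191.1, 206.9]
orientation: [0.0, 0.989, 0.145, -0.001]
force: [0.9, -0.1, -0.7]
grip_width: 85.5
grasp_force: 0.0
```

Run:
```python
from h import *
from rig import viewer
f=viewer.grab_frame("wrist");cv2.imwrite("pics/w4.png",f["color"]);pickle.dump(f,open("w4.pkl","wb"))
t,M=show()
xl=np.array([np.cos(np.radians(16.8)),np.sin(np.radians(16.8)),0])
togo2(t,M,np.array([508.5,-191,22])+154*(np.sin(np.radians(18))*xl+[0,0,np.cos(np.radians(18))]),16.8,-18)
print(proj(f,[591.5,-166,44]))
```

```text
{'time_s': 10.325, 'ee_pos': [509.555, -191.242, 211.242], 'orientation': [0.002, 0.989, 0.145, 0.002], 'joint_positions': [0.558, 0.635, -0.376, 1.943, 0.384, 0.629, -1.344], 'force': [0.78, -0.186, 2.649], 'moment': [-0.002, -0.075, 0.001], 'grip_width': 85.306}
turn [  0.24 -18.15  -0.11] shift now [46.5 -0.8 42.9] final axes [57.6 -0.5 26.3]
[257.67684374  77.63172557]
```

View pics/w4.png

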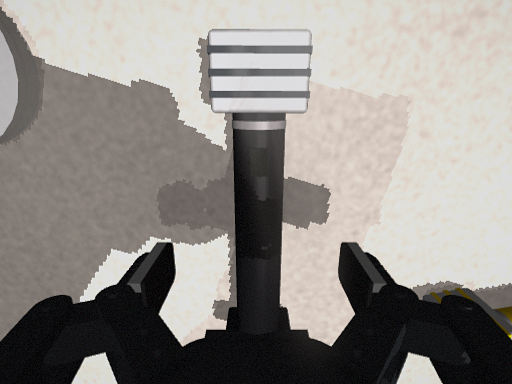

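The lamp lies well, with its head at (260,71), about 3 mm farther along x than predicted. Leaning the tool and regrasping.

>>> {"api": "step_arm", "payload": {
  "series": [
    {"dx": 0.0495, "dy": -0.001, "dz": 0, "ax": 0, "ay": -9, "az": 0},
    {"dx": 0, "dy": 0, "dz": 0, "ax": 0, "ay": -9, "az": 0},
    {"dx": 0.004, "dy": 0, "dz": 0.012, "ax": 0, "ay": 0, "az": 0},
    {"dx": 0.004, "dy": 0, "dz": 0.012, "ax": 0, "ay": 0, "az": 0},
    {"dx": 0, "dy": 0, "dz": 0, "ax": 0, "ay": 0, "az": 0}
  ]
}}

```text
time_s: 10.95
ee_pos: [555.0, -176.8, 181.5]
orientation: [0.024, 0.977, 0.143, -0.155]
force: [-0.8, -0.1, -0.0]
grip_width: 85.2
grasp_force: 0.0
```

Run:
```python
from h import *
t,M=show()
xl=np.array([np.cos(np.radians(16.8)),np.sin(np.radians(16.8)),0])
togo2(t,M,np.array([511,-190,22])+154*(np.sin(np.radians(18))*xl+[0,0,np.cos(np.radians(18))]),16.8,-18)
```

```text
{'time_s': 10.95, 'ee_pos': [554.971, -176.828, 181.53], 'orientation': [0.024, 0.977, 0.143, -0.155], 'joint_positions': [0.394, 0.775, -0.295, 1.727, 0.406, 0.997, -1.41], 'force': [-0.822, -0.125, -0.024], 'moment': [0.092, -0.284, 0.006], 'grip_width': 85.239}
turn [ 0.05 -0.02 -0.19] shift now [ 5.6 -0.1 11.9] final axes [ 5.6 -0.1 11.9]
```

>>> {"api": "step_arm", "payload": {
  "series": [
    {"dx": 0.004, "dy": 0, "dz": 0.008, "ax": 0, "ay": 0, "az": 0},
    {"dx": 0.002, "dy": 0, "dz": 0.004, "ax": 0, "ay": 0, "az": 0},
    {"dx": 0, "dy": 0, "dz": 0, "ax": 0, "ay": 0, "az": 0}
  ]
}}

```text
time_s: 11.32
ee_pos: [558.1, -175.6, 169.4]
orientation: [0.024, 0.977, 0.143, -0.154]
force: [0.1, -0.7, 0.2]
grip_width: 85.1
grasp_force: 0.0
```

>>> {"api": "step_arm", "payload": {
  "series": [
    {"dx": 0, "dy": 0, "dz": 0, "ax": 0, "ay": 0, "az": 0},
    {"dx": 0, "dy": 0, "dz": 0, "ax": 0, "ay": 0, "az": 0},
    {"dx": 0, "dy": 0, "dz": 0, "ax": 0, "ay": 0, "az": 0},
    {"dx": 0, "dy": 0, "dz": 0, "ax": 0, "ay": 0, "az": 0},
    {"dx": 0, "dy": 0, "dz": 0, "ax": 0, "ay": 0, "az": 0}
  ],
  "gripper": 0
}}

```text
time_s: 11.95
ee_pos: [558.4, -175.6, 170.1]
orientation: [0.024, 0.977, 0.143, -0.154]
force: [0.2, 0.2, 5.0]
grip_width: 26.5
grasp_force: 59.0
```

>>> {"api": "step_arm", "payload": {
  "series": [
    {"dx": 0, "dy": 0, "dz": 0, "ax": 0, "ay": 0, "az": 0},
    {"dx": 0, "dy": 0, "dz": 0, "ax": 0, "ay": 0, "az": 0}
  ]
}}

```text
time_s: 12.2
ee_pos: [558.4, -175.6, 170.1]
orientation: [0.024, 0.977, 0.143, -0.154]
force: [0.7, 0.7, 6.0]
grip_width: 26.3
grasp_force: 59.0
```

Run:
```python
from h import *
t,M=show()
o,X,Y,Z=clip()
p=np.array([511,-190,22.])
print("lamp in tool",M.T@(p-t))
```

```text
{'time_s': 12.2, 'ee_pos': [558.415, -175.557, 170.091], 'orientation': [0.024, 0.977, 0.143, -0.154], 'joint_positions': [0.387, 0.793, -0.29, 1.725, 0.414, 0.98, -1.419], 'force': [0.682, 0.703, 6.05], 'moment': [0.099, -0.006, -0.086], 'grip_width': 26.272}
lamp in tool [ -1.61732533  -0.31606195 156.15730539]
```

>>> {"api": "step_arm", "payload": {
  "series": [
    {"dx": -0.01, "dy": 0, "dz": -0.03, "ax": 0, "ay": 0, "az": 0},
    {"dx": -0.014, "dy": 0, "dz": -0.043, "ax": 0, "ay": 0, "az": 0},
    {"dx": -0.014, "dy": 0, "dz": -0.043, "ax": 0, "ay": 0, "az": 0},
    {"dx": -0.014, "dy": 0, "dz": -0.043, "ax": 0, "ay": 0, "az": 0},
    {"dx": -0.01, "dy": 0, "dz": -0.03, "ax": 0, "ay": 0, "az": 0}
  ]
}}

```text
time_s: 12.82
ee_pos: [557.2, -175.1, 370.1]
orientation: [0.024, 0.977, 0.143, -0.154]
force: [0.2, 0.6, -3.0]
grip_width: 26.5
grasp_force: 59.3
```

```bash
cat >> h.py <<'E'
def goal(t,M,h,o=(554.3,173,115),yaw=8.7,pit=17,lt=(-1.6,0,156.2)):
    o,X,Y,Z=clip(o,yaw);T=Rot.from_euler("ZY",[yaw,-pit],degrees=True).as_matrix()@np.diag([1,-1,-1])
    p=o+h*Z-T@np.array(lt);print("goal",p.round(1));togo2(t,M,p,yaw,pit)
    return p
E
python3 -c "
from h import *
t,M=show();goal(t,M,70)"
```

```text
{'time_s': 12.825, 'ee_pos': [557.2, -175.148, 370.106], 'orientation': [0.024, 0.977, 0.143, -0.154], 'joint_positions': [0.422, 0.562, -0.345, 1.544, 0.308, 1.37, -1.289], 'force': [0.242, 0.571, -3.002], 'moment': [0.128, -0.545, 0.028], 'grip_width': 26.516}
goal [471.  160.3 322.2]
turn [ 0.26 34.82  8.13] shift now [  27.6 -346.2   40.2] final axes [ -47.  -344.6   35.7]
```

>>> {"api": "step_arm", "payload": {
  "series": [
    {"dx": 0.002, "dy": -0.03, "dz": -0.001, "ax": 0, "ay": 0, "az": 0},
    {"dx": 0.002, "dy": -0.05, "dz": -0.001, "ax": 0, "ay": 0, "az": 0},
    {"dx": 0.002, "dy": -0.05, "dz": -0.001, "ax": 0, "ay": 0, "az": 0},
    {"dx": 0.002, "dy": -0.05, "dz": -0.001, "ax": 0, "ay": 0, "az": 0},
    {"dx": 0.002, "dy": -0.05, "dz": -0.001, "ax": 0, "ay": 0, "az": 0}
  ]
}}

```text
time_s: 13.45
ee_pos: [501.0, 49.6, 369.1]
orientation: [0.024, 0.977, 0.143, -0.154]
force: [1.3, 1.2, -2.5]
grip_width: 26.5
grasp_force: 59.5
```

>>> {"api": "step_arm", "payload": {
  "series": [
    {"dx": 0.002, "dy": -0.05, "dz": 0, "ax": 0, "ay": 0, "az": 0},
    {"dx": 0.002, "dy": -0.05, "dz": 0, "ax": 0, "ay": 0, "az": 0},
    {"dx": 0, "dy": -0.015, "dz": 0, "ax": 0, "ay": 8.7, "az": 2},
    {"dx": 0, "dy": 0, "dz": 0, "ax": 0, "ay": 8.7, "az": 2},
    {"dx": 0, "dy": 0, "dz": 0, "ax": 0, "ay": 8.7, "az": 2}
  ]
}}

```text
time_s: 14.08
ee_pos: [471.9, 159.6, 367.5]
orientation: [-0.001, 0.993, 0.094, 0.074]
force: [0.5, -0.8, -3.0]
grip_width: 26.1
grasp_force: 59.5
```

>>> {"api": "step_arm", "payload": {
  "series": [
    {"dx": 0, "dy": 0, "dz": 0, "ax": 0, "ay": 8.7, "az": 2},
    {"dx": 0, "dy": 0, "dz": 0, "ax": 0, "ay": 0, "az": 0}
  ]
}}

```text
time_s: 14.32
ee_pos: [471.0, 159.2, 367.7]
orientation: [-0.009, 0.986, 0.077, 0.146]
force: [-0.1, -0.8, -2.6]
grip_width: 26.2
grasp_force: 59.5
```

```bash
python3 -c "
from h import *
t,M=show();goal(t,M,70)"
```

```text
{'time_s': 14.325, 'ee_pos': [470.971, 159.217, 367.66], 'orientation': [-0.009, 0.986, 0.077, 0.146], 'joint_positions': [-0.122, 0.29, -0.365, 2.018, 0.35, 0.598, -2.139], 'force': [-0.135, -0.803, -2.584], 'moment': [-0.095, 0.539, -0.037], 'grip_width': 26.249}
goal [471.  160.3 322.2]
turn [0.26 0.17 0.28] shift now [-13.   -1.3  43.6] final axes [-13.1  -1.   43.5]
```

>>> {"api": "step_arm", "payload": {
  "series": [
    {"dx": -0.0065, "dy": -0.0005, "dz": 0.022, "ax": 0.1, "ay": 0.1, "az": 0.1},
    {"dx": -0.0065, "dy": -0.0005, "dz": 0.022, "ax": 0.1, "ay": 0.1, "az": 0.1},
    {"dx": 0, "dy": 0, "dz": 0, "ax": 0, "ay": 0, "az": 0}
  ]
}}

```text
time_s: 14.7
ee_pos: [472.3, 160.0, 320.2]
orientation: [-0.01, 0.986, 0.075, 0.145]
force: [0.2, -1.3, -2.6]
grip_width: 26.3
grasp_force: 59.5
```

Run:
```python
from h import *
from rig import viewer
F={}
for n in("side","scene","wrist"):
    F[n]=viewer.grab_frame(n);cv2.imwrite(f"pics/{n}5.png",F[n]["color"])
pickle.dump(F,open("fr5.pkl","wb"))
t,M=show();goal(t,M,70)
r=lambda im,k:cv2.resize(im,None,fx=k,fy=k,interpolation=cv2.INTER_CUBIC)
o=np.zeros((600,800,3),np.uint8)
a=r(F["side"]["color"][180:350,150:290],2.8);o[:a.shape[0],:a.shape[1]]=a
b=r(F["scene"]["color"][190:330,320:460],2.8);o[:b.shape[0],400:400+b.shape[1]]=b
c=F["wrist"]["color"][180:380,56:456];o[400:600,0:400]=c
d=r(F["wrist"]["color"][100:300,106:406],1.3)[:200];o[400:600,400:400+d.shape[1]]=d[:200,:400]
cv2.imwrite("pics/m5.png",o)
```

```text
{'time_s': 14.85, 'ee_pos': [473.109, 160.538, 322.596], 'orientation': [-0.011, 0.986, 0.075, 0.148], 'joint_positions': [-0.171, 0.352, -0.311, 2.08, 0.432, 0.474, -2.229], 'force': [-0.6, 0.404, -1.699], 'moment': [-0.007, 0.479, 0.002], 'grip_width': 26.44}
goal [471.  160.3 322.2]
turn [ 0.01 -0.1   0.  ] shift now [-2.2 -0.  -0.2] final axes [-2.2 -0.  -0.2]
```

View pics/m5.png

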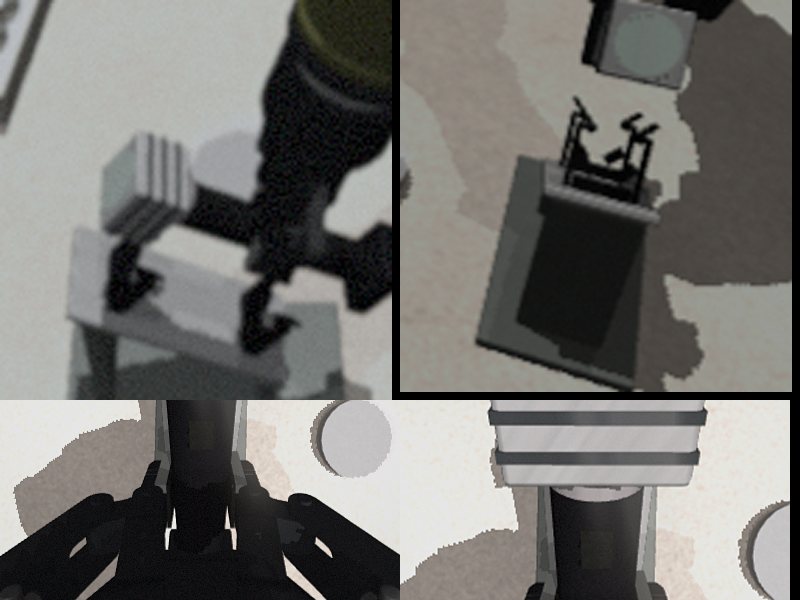

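Montage: the lamp hangs above and parallel to the slope. In the wrist view the grey plate strips either side of the barrel are equal (13 against 12 px), so it is centred and square. The scene view has the glass centre at (408.6,204.3), with clip mouth tips at (382,226) and (412,236). I'll check these numerically.

Run:
```python
from h import *
F=pickle.load(open("fr5.pkl","rb"));o,X,Y,Z=clip()
lm=o+70*Z+2.2*X*.95
print("glass pred scene",proj(F["scene"],lm+104*X),"meas 408.6,204.3")
S=F["side"]
print("pred side glass",proj(S,lm+104*X),"head near-top edge at barrel side",proj(S,lm+70*X+22*Y+22*Z),proj(S,lm+70*X+22*Y-22*Z))
print("tail end",proj(S,lm-86*X+22*Y+22*Z),proj(S,lm-86*X+22*Y-22*Z))
# measured: crop/2.8+(150,180)
m=lambda x,y:(150+x/2.8,180+y/2.8)
print("meas glass corner bl",m(102,212),"pred",proj(S,lm+104*X+22*Y-22*Z)," head br ",m(140,240),"; tail lower",m(352,310))
print("clip_high near tip meas",m(135,240)," pred mouth",proj(S,o+50*X+22*Y+22*Z),"low meas",m(268,282),proj(S,o-50*X+22*Y+22*Z))
```

```text
glass pred scene [408.79288143 204.18870667] meas 408.6,204.3
pred side glass [190.3365149  242.28203242] head near-top edge at barrel side [216.32839863 253.25566558] [201.58620227 267.08558025]
tail end [294.17043918 280.38346717] [278.26589588 292.09583448]
meas glass corner bl (186.42857142857144, 255.71428571428572) pred [182.80921202 260.96117785]  head br  (200.0, 265.7142857142857) ; tail lower (275.7142857142857, 290.7142857142857)
clip_high near tip meas (198.21428571428572, 265.7142857142857)  pred mouth [204.99832527 278.46633319] low meas (245.71428571428572, 280.7142857142857) [253.98869639 293.85062993]
```

The model agrees with the pictures: glass within 0.3 px. The clip tips suggest the stand sits about 4 mm further down the slope, which is well inside the 13 mm allowed. Approaching to 24 mm short.

>>> {"api": "step_arm", "payload": {
  "series": [
    {"dx": 0.003, "dy": 0, "dz": 0.015, "ax": 0, "ay": 0, "az": 0},
    {"dx": 0.003, "dy": 0, "dz": 0.015, "ax": 0, "ay": 0, "az": 0},
    {"dx": 0.003, "dy": 0, "dz": 0.015, "ax": 0, "ay": 0, "az": 0},
    {"dx": 0, "dy": 0, "dz": 0, "ax": 0, "ay": 0, "az": 0},
    {"dx": 0, "dy": 0, "dz": 0, "ax": 0, "ay": 0, "az": 0}
  ]
}}

```text
time_s: 15.48
ee_pos: [494.2, 163.9, 281.5]
orientation: [-0.011, 0.986, 0.075, 0.148]
force: [0.2, -0.2, -1.2]
grip_width: 26.3
grasp_force: 59.6
```

```bash
cat >> h.py <<'E'
def st():
    from rig import ctrl
    s=ctrl.read_state();o,X,Y,Z=clip();M=Rot.from_quat(np.array(s["orientation"])[[1,2,3,0]]).as_matrix()
    p=s["ee_pos"]+M@np.array([-1.6,0,156.2])-o;C=np.c_[X,Y,Z]
    T=Rot.from_euler("ZY",[8.7,-17],degrees=True).as_matrix()@np.diag([1,-1,-1])
    print("t",s["time_s"],"lamp in clip",(p@C).round(1),"force clip",(s["force"]@C).round(1),"mom",(s["moment"]@C).round(2),"rot err",np.degrees(Rot.from_matrix(M.T@T).as_rotvec()).round(2),"q",s["joint_positions"].round(2),"grip",round(s["grip_width"],1))
E
python3 -c "from h import *; st()"
```

```text
t 15.475 lamp in clip [-3.8  0.1 23.1] force clip [-0.6 -0.2 -1.1] mom [-0.02  0.51  0.  ] rot err [-0.   -0.11  0.03] q [-0.22  0.44 -0.25  2.08  0.5   0.39 -2.29] grip 26.3
```

>>> {"api": "step_arm", "payload": {
  "series": [
    {"dx": 0.001, "dy": 0, "dz": 0.003, "ax": 0, "ay": 0, "az": 0},
    {"dx": 0.001, "dy": 0, "dz": 0.003, "ax": 0, "ay": 0, "az": 0},
    {"dx": 0, "dy": 0, "dz": 0, "ax": 0, "ay": 0, "az": 0}
  ]
}}

```text
time_s: 15.85
ee_pos: [497.6, 164.2, 276.9]
orientation: [-0.011, 0.986, 0.075, 0.149]
force: [-3.6, -0.1, 2.2]
grip_width: 26.7
grasp_force: 60.2
```

```bash
python3 -c "from h import *; st()"
```

```text
t 15.85 lamp in clip [-3.5 -0.2 17.4] force clip [-1.6  0.4  3.9] mom [-0.09  0.9  -0.08] rot err [ 0.01 -0.15 -0.01] q [-0.22  0.45 -0.24  2.08  0.51  0.38 -2.29] grip 26.7
```

>>> {"api": "step_arm", "payload": {
  "series": [
    {"dx": 0.001, "dy": 0, "dz": 0.003, "ax": 0, "ay": 0, "az": 0},
    {"dx": 0, "dy": 0, "dz": 0, "ax": 0, "ay": 0, "az": 0}
  ]
}}

```text
time_s: 16.1
ee_pos: [499.7, 164.4, 274.1]
orientation: [-0.011, 0.986, 0.075, 0.149]
force: [-3.3, -1.6, 0.2]
grip_width: 26.1
grasp_force: 59.9
```

```bash
python3 -c "from h import *; st()"
```

```text
t 16.1 lamp in clip [-3.4 -0.2 13.9] force clip [-2.7 -1.1  2.1] mom [-0.12  0.78 -0.12] rot err [ 0.01 -0.15 -0.01] q [-0.22  0.46 -0.23  2.08  0.51  0.37 -2.3 ] grip 26.1
```

>>> {"api": "step_arm", "payload": {
  "series": [
    {"dx": 0.001, "dy": 0, "dz": 0.003, "ax": 0, "ay": 0, "az": 0},
    {"dx": 0, "dy": 0, "dz": 0, "ax": 0, "ay": 0, "az": 0}
  ]
}}

```text
time_s: 16.35
ee_pos: [502.0, 164.7, 271.1]
orientation: [-0.011, 0.986, 0.075, 0.149]
force: [1.1, -0.2, -4.4]
grip_width: 26.1
grasp_force: 59.4
```

```bash
python3 -c "from h import *; st()"
```

```text
t 16.35 lamp in clip [-3.3 -0.3 10.1] force clip [-1.6 -0.4 -4.2] mom [-0.18  0.29 -0.09] rot err [-0.   -0.15 -0.02] q [-0.23  0.46 -0.23  2.07  0.52  0.37 -2.3 ] grip 26.1
```

>>> {"api": "step_arm", "payload": {
  "series": [
    {"dx": 0.001, "dy": 0, "dz": 0.003, "ax": 0, "ay": 0, "az": 0},
    {"dx": 0, "dy": 0, "dz": 0, "ax": 0, "ay": 0, "az": 0}
  ]
}}

```text
time_s: 16.6
ee_pos: [504.0, 165.0, 268.3]
orientation: [-0.011, 0.986, 0.075, 0.149]
force: [5.7, 0.8, -10.7]
grip_width: 25.9
grasp_force: 59.7
```

```bash
python3 -c "from h import *; st()"
```

```text
t 16.6 lamp in clip [-3.2 -0.2  6.6] force clip [ -1.4  -0.  -12. ] mom [-0.15 -0.08 -0.15] rot err [-0.01 -0.15 -0.02] q [-0.23  0.47 -0.22  2.07  0.52  0.36 -2.3 ] grip 25.9
```

The force has turned to −12 N: the clips are past the peak and drawing the lamp in. Following home in small steps.

>>> {"api": "step_arm", "payload": {
  "series": [
    {"dx": 0.001, "dy": 0, "dz": 0.003, "ax": 0, "ay": 0, "az": 0},
    {"dx": 0, "dy": 0, "dz": 0, "ax": 0, "ay": 0, "az": 0}
  ]
}}

```text
time_s: 16.85
ee_pos: [505.7, 165.2, 265.7]
orientation: [-0.011, 0.986, 0.075, 0.149]
force: [7.5, -0.6, -13.4]
grip_width: 26.3
grasp_force: 59.9
```

```bash
python3 -c "from h import *; st()"
```

```text
t 16.85 lamp in clip [-3.3 -0.3  3.5] force clip [ -1.7  -1.8 -15.2] mom [-0.25 -0.21 -0.11] rot err [ 0.   -0.14 -0.03] q [-0.23  0.48 -0.22  2.07  0.52  0.36 -2.3 ] grip 26.3
```

>>> {"api": "step_arm", "payload": {
  "series": [
    {"dx": 0.0005, "dy": 0, "dz": 0.002, "ax": 0, "ay": 0, "az": 0},
    {"dx": 0, "dy": 0, "dz": 0, "ax": 0, "ay": 0, "az": 0}
  ]
}}

```text
time_s: 17.1
ee_pos: [506.5, 165.5, 264.3]
orientation: [-0.011, 0.986, 0.075, 0.149]
force: [3.6, -0.6, -10.0]
grip_width: 26.1
grasp_force: 60.5
```

```bash
python3 -c "from h import *; st()"
```

```text
t 17.1 lamp in clip [-3.5 -0.2  1.9] force clip [ -2.9  -1.1 -10.2] mom [-0.27 -0.05 -0.21] rot err [-0.   -0.13 -0.04] q [-0.23  0.48 -0.22  2.07  0.53  0.35 -2.3 ] grip 26.1
```

>>> {"api": "step_arm", "payload": {
  "series": [
    {"dx": 0.0005, "dy": 0, "dz": 0.0015, "ax": 0, "ay": 0, "az": 0},
    {"dx": 0, "dy": 0, "dz": 0, "ax": 0, "ay": 0, "az": 0}
  ]
}}

```text
time_s: 17.35
ee_pos: [506.9, 165.3, 263.6]
orientation: [-0.011, 0.986, 0.075, 0.149]
force: [-1.7, -3.0, 1.0]
grip_width: 26.1
grasp_force: 61.8
```

```bash
python3 -c "from h import *; st()"
```

```text
t 17.35 lamp in clip [-3.6 -0.5  1.1] force clip [-1.2 -2.7  2.1] mom [-0.58  0.62 -0.25] rot err [ 0.04 -0.13 -0.03] q [-0.23  0.48 -0.22  2.07  0.53  0.35 -2.31] grip 26.1
```

Seated: force near zero at home. Stop pushing, let go and retreat.

>>> {"api": "step_arm", "payload": {
  "series": [
    {"dx": 0, "dy": 0, "dz": 0, "ax": 0, "ay": 0, "az": 0},
    {"dx": 0, "dy": 0, "dz": 0, "ax": 0, "ay": 0, "az": 0},
    {"dx": 0, "dy": 0, "dz": 0, "ax": 0, "ay": 0, "az": 0},
    {"dx": 0, "dy": 0, "dz": 0, "ax": 0, "ay": 0, "az": 0},
    {"dx": 0, "dy": 0, "dz": 0, "ax": 0, "ay": 0, "az": 0}
  ],
  "gripper": 1
}}

```text
time_s: 17.98
ee_pos: [507.1, 165.8, 263.3]
orientation: [-0.011, 0.986, 0.075, 0.149]
force: [0.1, 0.7, -0.7]
grip_width: 85.5
grasp_force: 0.0
```

>>> {"api": "step_arm", "payload": {
  "series": [
    {"dx": 0, "dy": 0, "dz": -0.01, "ax": 0, "ay": 0, "az": 0},
    {"dx": 0, "dy": 0, "dz": -0.03, "ax": 0, "ay": 0, "az": 0},
    {"dx": 0, "dy": 0, "dz": -0.035, "ax": 0, "ay": 0, "az": 0},
    {"dx": 0, "dy": 0, "dz": -0.035, "ax": 0, "ay": 0, "az": 0},
    {"dx": 0, "dy": 0, "dz": 0, "ax": 0, "ay": 0, "az": 0}
  ]
}}

```text
time_s: 18.6
ee_pos: [474.9, 161.1, 371.4]
orientation: [-0.012, 0.986, 0.075, 0.151]
force: [0.1, 0.4, -0.9]
grip_width: 85.8
grasp_force: 0.0
```

Run:
```python
from h import *
from rig import viewer
st();F={}
for n in("side","scene","wrist"):F[n]=viewer.grab_frame(n)
pickle.dump(F,open("fr6.pkl","wb"))
r=lambda im,k:cv2.resize(im,None,fx=k,fy=k,interpolation=cv2.INTER_CUBIC)
o=np.zeros((600,800,3),np.uint8)
a=r(F["side"]["color"][180:350,150:290],2.8);o[:a.shape[0],:a.shape[1]]=a[:600]
b=r(F["scene"]["color"][150:330,260:460],2);o[:b.shape[0],400:400+b.shape[1]]=b
c=r(F["wrist"]["color"][:260,100:420],.88)[:200];o[400:600,400:400+c.shape[1]]=c
d=r(F["side"]["color"][100:350,80:400],.45);o[480:480+d.shape[0],0:d.shape[1]]=d
cv2.imwrite("pics/m6.png",o)
oo,X,Y,Z=clip(); 
for e in(-4,0): print(e,"glass home pred",proj(F["scene"],oo+(104+e)*X),"off8",proj(F["scene"],oo+(104+e)*X+8*Z))
```

```text
t 18.6 lamp in clip [ 32.6   0.4 107.7] force clip [-0.4  0.4 -0.8] mom [-0.03  0.37  0.01] rot err [-0.05 -0.44 -0.01] q [-0.11  0.29 -0.39  2.01  0.36  0.6  -2.15] grip 85.8
-4 glass home pred [398.19330008 247.33508428] off8 [399.34578634 242.42154876]
0 glass home pred [398.43547843 247.63443437] off8 [399.59575224 242.6883872 ]
```

View pics/m6.png

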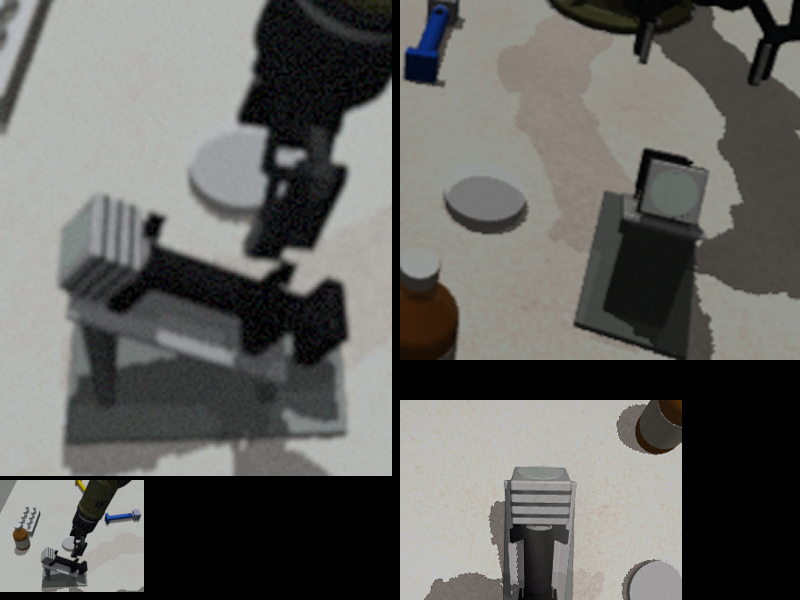

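The final montage shows the lamp in both clips with jaws over the barrel, head at the upper end. The glass is at scene (397,246) against (398,247.5) expected, and the gripper is clear. Bottle, dish and rack are unmoved.

```bash
python3 -c "
from rig import finish_job
print(finish_job())"
```

```text
the job is handed in; nothing more can be done
None
```

The hand lamp is snapped into both clips with its head at the upper end, released with no bearing down, and handed in at about 19 s; the bottle, dish and tube rack were left where they stood. I had to set it down and regrasp once, because the first grip ran the arm to its joint limits.

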